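# Load and ram the piston magazine

## Task

Load the piston magazine: lift the saddle cover off the tube and hang it astride the rail, then put every brass piston that stands on the bench into the tube, one on top of another, and push them down with the ramming rod until the whole stack is bottomed out, with no gaps, pressing it firmly home. Finally stand the rod back upright in its stand, leaving the cover on the rail and the other things on the bench alone.

Things in the scene. Friction and masses are not known exactly. Their poses are not given: they have to be found in the camera images.
- mouth (a point): Centre of the open top of the magazine tube: a fixed upright square tube 55 mm square outside, three clear walls and an aluminium one on its own -x side, on a 120 x 110 x 12 dark steel base plate. Mouth 152 mm above the bench. Square bore 39.5 mm wide and 140 mm deep, bevelled to about 47 mm at the very mouth. z up, x and y square to the walls.
- tube_floor (a point): Centre of the flat floor of the bore, 140 mm below the mouth, 12 mm above the bench; same axes. A piston standing on it has its centre 22.5 mm above this point, the second 67.5, the third 112.5 mm.
- upper_pads (a point): Point on the bore's axis 40 mm below the mouth, between the upper pair of black sprung friction pads, which stand 3 mm into the bore from its +x and -x walls (sloped lead-in 16 to 32 mm below the mouth, flat face 32 to 48 mm). A lower pair sits 45 mm deeper. A piston let go in the tube is held by the pads, standing proud; it takes some 4 to 20 N to push it down and it stays where it is pushed.
- cover_grip (a point): Centre of the black grip fin on the saddle cover: a loose grey inverted U, 0.2 kg, over the tube's mouth at the start. Top plate 74 (x) x 60 (y) x 5 mm; legs 60 wide, 5 thick hang 45 mm below it on its +x and -x sides, 64 mm apart inside, open at the y ends. Fin 14 (x) x 40 (y) x 34 tall; this point is 22 mm above the plate's underside, 17 below the fin's top. z up.
- rail_top (a point): Middle of the flat top of the fixed hanging rail: an aluminium bar 220 mm long (its x), 30 wide (y), 22 deep, top 140 mm above the bench, on two posts 22 mm square 99 mm either side of the middle, foot plates 90 mm wide. z up. With the cover astride, the fin's centre is 22 mm above the bar's top and the legs hang on its two y sides.
- rod_center (a point): Middle of the ramming rod: loose, 0.25 kg, 156 mm long, z axis along it and up. Below, plain aluminium 26 mm dia x 108 long; then a collar 48 dia x 6 thick (108 to 114 mm above the foot); on top a black handle 26 dia x 42 long. This point is 78 mm above the foot.
- rod_foot (a point): Centre of the flat foot (lower end) of the ramming rod.
- stand_floor (a point): Centre of the inner floor, 6 mm above the bench, of the rod's stand: a fixed open blue square cup, 58 mm square outside, 46 inside, 45 tall, on a 90 mm square foot plate. The rod stands loosely in it at the start.
- piston_a_center (a point): Centre of a loose piston: solid-ended brass cylinder 36 mm dia x 45 mm long with two shallow grooves, about 0.15 kg, standing on end on the bench at the start; its z axis is its length. Two or three of the four pistons a to d are there in any one run; an absent one reads None.
- piston_b_center (a point): Centre of a loose piston: solid-ended brass cylinder 36 mm dia x 45 mm long with two shallow grooves, about 0.15 kg, standing on end on the bench at the start; its z axis is its length. Two or three of the four pistons a to d are there in any one run; an absent one reads None.
- piston_c_center (a point): Centre of a loose piston: solid-ended brass cylinder 36 mm dia x 45 mm long with two shallow grooves, about 0.15 kg, standing on end on the bench at the start; its z axis is its length. Two or three of the four pistons a to d are there in any one run; an absent one reads None.
- piston_d_center (a point): Centre of a loose piston: solid-ended brass cylinder 36 mm dia x 45 mm long with two shallow grooves, about 0.15 kg, standing on end on the bench at the start; its z axis is its length. Two or three of the four pistons a to d are there in any one run; an absent one reads None.
- oil_bottle: Bystander, leave alone: white plastic oil bottle with a black cap, 60 dia x 150 tall (mm); origin at its underside.
- spanner: Bystander, leave alone: steel spanner 190 long, lying flat (mm).
- screwdriver: Bystander, leave alone: screwdriver 200 long with a black handle, lying flat (mm).
- parts_bin: Bystander, leave alone: grey parts bin 120 x 160 x 50 with small brass stock in it (mm); origin at its underside.
- gauge_block: Bystander, leave alone: steel gauge block 50 x 80 x 35 tall (mm); origin at its underside.
- grease_tin: Bystander, leave alone: round tin 72 dia x 60 tall (mm); origin at its underside.
- offcut: Bystander, leave alone: aluminium offcut 50 x 110 x 20 (mm); origin at its underside.
Things that resemble listed ones, but are neither listed nor needed, are in the scene too. Of the things that look like the part that bears mouth, the middle-sized one is meant.

How it is judged:
By the outcome, as a careful person would: the job done as asked, in the order asked, and still so for the second after the job is handed in, with the robot touching nothing.
Of piston_a, piston_b, piston_c, piston_d only 2 to 3 are there at a start; the rules pass over those that are not, and their reading is None.
At some moment in a run one of piston_a, piston_b, piston_c, piston_d may be knocked a few centimetres aside while the robot is not near it.
It also fails if it takes over 210 s, if anything falls off the work surface, if the arm or the gripper's body presses on something with over 40 N, if the wrist force passes 120 N, or if a joint passes its speed limit or range.

## Robot

A 6-joint arm with a two-finger parallel gripper is mounted at the origin on the work surface. World frame = base frame: x ahead of the robot, y to its left, z up, the work surface at z = 0. Lengths are in m, angles in rad, forces in N, time in s.
With the tool pointing down it reaches from about 0.375 to 0.975 m from the base axis. Payload 3.8 kg.
Tool frame: the origin (TCP) lies midway between the tips of the shut fingers; the grasp point (between the pads) lies 19 mm behind it; x points along the fingers, y is the direction in which the jaws open and shut, and the axes are right-handed (so a half turn about x gives the same grasp; the last joint's range is limited). The gripper opens to 88 mm and grips with 3 to 60 N. Pads are 18 mm wide; open, the fingers measure 123 mm over their backs; the gripper's body (75 mm by 187 mm) begins 45 mm behind the grasp point.
Start: joints at [1.256, 0.264, 1.604, -0, 1.274, -0.037], TCP at [0.185, 0.649, 0.239] pointing down, gripper open.
Joint ranges: [-2.63, 2.63], [-0.94, 2.18], [0.31, 2.57], [-1.31, 4.45], [0, 2.66], [-2.55, 2.55]. Speed limits (rad/s): [2.57, 2.57, 3.14, 3.14, 3.14, 3.14].

## Interface

Orientations are given as a rotation vector (axis times angle).
In Python, from cell import manip, inverse_kinematics, cams, order gives the robot as it stands. Calls block until the motion is done:
- manip.move_pose(position, orientation): joint-space move of the TCP to a pose.
- manip.move_linear(position, rate=0.15, rot=None): straight line of the TCP; rot=None keeps the orientation; rate is the mean speed in m/s.
- manip.set_joints(angles): joint-space move.
- manip.set_gripper(opening, force=None): finger opening in m; force is the grip in N (None keeps the last); returns when the fingers have stopped.
- manip.dwell(seconds).
- inverse_kinematics(position, orientation): joint angles nearest the present ones, or None.
- manip.state(): the state.
- cams.capture(name): name is "scene" or "top"; returns a dict with "image" (420x560x3 uint8, blue, green, red), "z_map" (420x560 float32, m along the optical axis (not along the pixel's ray), 0 where there is no reading), "intrinsics" (3x3 intrinsics, pixels), "position" and "orientation" of the camera in the world. Camera axes: x right, y down, z forward; pixel columns grow to the right and rows downward; lengths in m; the calibration is good to about 2 mm. A picture is of the moment at which its call begins.
A pose or a line that the arm cannot do raises manip.IKError and nothing moves.
- order.close_job(): hands the job in, once; it reports no verdict.
The state is a dict: "clock": time; "joint_pos": joint angles; "joint_velocities": joint speeds; "tau": joint torques, N m; "tool_pos": TCP position; "tcp_rot": TCP orientation; "contact_force": force on the tool from outside, world axes, zero at the start; "moment": the same for the moment, N m; "gripper_width": finger opening in m.
Only numpy, scipy, OpenCV 4.12 (cv2) and the standard library are available. Lean on these libraries where they do the work, as an engineer would, in place of code of your own. Each camera call takes 0.05 s, during which the arm holds its last target.

## Working session

There is one attempt and no reset: what is moved stays moved. The work goes in short steps, each a Python script; the robot and the scene stay as the last script left them, time stands still between calls to the robot, and variables do not carry over. Pictures are saved under pics/ and viewed, and the job is handed in when it is done.

```bash
ls; mkdir -p pics; python3 - <<'E'
from cell import manip,cams
import cv2,numpy as np,pickle
for n in("scene","top"):
    c=cams.capture(n); cv2.imwrite(f"pics/{n}0.png",c["image"]); pickle.dump(c,open(f"{n}0.pkl","wb"))
    print(n,c["intrinsics"],c["position"],c["orientation"],(c["z_map"]>0).mean())
print(manip.state())
E
```

```text
pics
scene [[392.27454118   0.         282.27753599]
 [  0.         392.27454118 212.56231717]
 [  0.           0.           1.        ]] [ 0.9888131  -0.27609484  0.9054422 ] [-2.20275534 -1.29903886  0.44055086] 0.9959736394557823
top [[435.49531338   0.         282.22407219]
 [  0.         435.49531338 208.12843147]
 [  0.           0.           1.        ]] [ 0.21253002 -0.0275227   1.43778096] [-2.18684961  2.01554235 -0.21848343] 0.9962244897959184
{'clock': 0.1, 'joint_pos': array([ 1.25609990e+00,  2.64664948e-01,  1.60522140e+00, -2.72995372e-05,
        1.27370885e+00, -3.69078585e-02]), 'joint_velocities': array([ 0.00050391, -0.00276694, -0.00305071,  0.00123034,  0.00025898,
       -0.00074148]), 'tau': array([ 1.23593823e-04, -5.03622401e+01, -3.58070254e+01,  7.30117620e-02,
        2.33008142e-02, -7.86775786e-05]), 'tool_pos': array([0.18492257, 0.64851106, 0.23752984]), 'tcp_rot': array([ 0.21649493,  1.56010075, -0.21960754]), 'contact_force': array([1.05341479, 0.31897224, 0.76257916]), 'moment': array([-0.05352661,  0.00558639, -0.04192201]), 'gripper_width': 0.08816092034999229}
```

View pics/scene0.png

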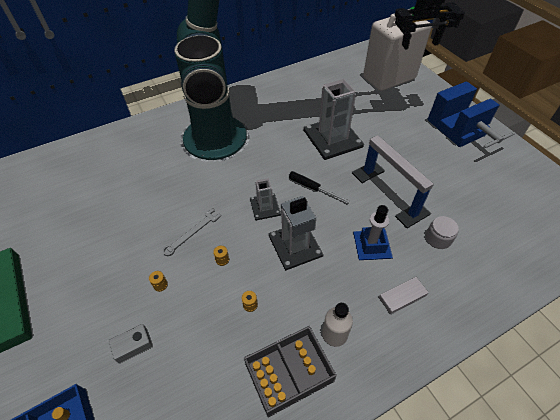

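View pics/top0.png

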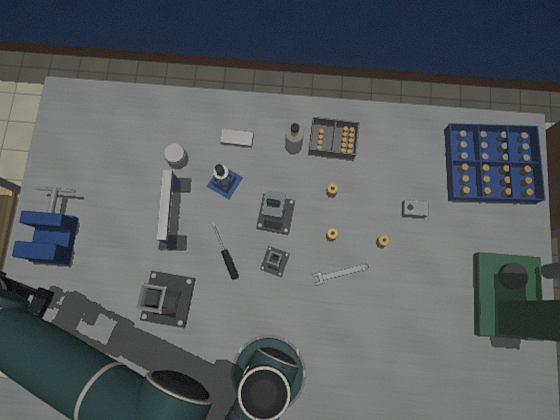

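The scene view shows three tubes. The large one is at (337,115), the small one at (263,195), and the middle-sized one, with the grey cover and black fin, at (297,230). In the top view these are at (165,298), (275,261) and (277,210). I pick the middle one, which is also the one carrying the cover.

Three loose pistons stand at scene (158,280), (221,255) and (250,300), or top (384,241), (333,234) and (332,189). The brass pieces in the bins are stock, not the pistons I want. The rod and its blue stand are at scene (377,235), and the rail is at (400,165). Next I'll take a close crop and measure.

```bash
cat > h.py <<'E'
import numpy as np,cv2,pickle
from scipy.spatial.transform import Rotation as R
def cloud(c):
    z=c["z_map"];K=c["intrinsics"];v,u=np.mgrid[:z.shape[0],:z.shape[1]]
    p=np.stack([(u-K[0,2])/K[0,0]*z,(v-K[1,2])/K[1,1]*z,z],-1)
    return p@R.from_rotvec(c["orientation"]).as_matrix().T+c["position"]
def ray(c,u,v,h):
    K=c["intrinsics"];d=R.from_rotvec(c["orientation"]).apply([(u-K[0,2])/K[0,0],(v-K[1,2])/K[1,1],1.])
    o=np.array(c["position"]);return o+d*(h-o[2])/d[2]
def proj(c,p):
    q=R.from_rotvec(c["orientation"]).inv().apply(np.asarray(p)-c["position"]);K=c["intrinsics"]
    return q[...,:2]/q[...,2:]*[K[0,0],K[1,1]]+[K[0,2],K[1,2]]
E
python3 - <<'E'
from h import *
s=pickle.load(open("scene0.pkl","rb"));t=pickle.load(open("top0.pkl","rb"))
a=cv2.resize(s["image"][160:280,235:475],None,fx=3.3,fy=3.3,interpolation=cv2.INTER_CUBIC)
b=cv2.resize(t["image"][130:260,150:310],None,fx=4.5,fy=4.5,interpolation=cv2.INTER_CUBIC)
cv2.imwrite("pics/c1.png",a);cv2.imwrite("pics/c2.png",b)
for n,c in(("s",s),("t",t)):
    P=cloud(c);im=c["image"].astype(int);hsv=cv2.cvtColor(c["image"],cv2.COLOR_BGR2HSV)
    def comps(name,m):
        m=m.astype(np.uint8);k,l,st,ce=cv2.connectedComponentsWithStats(m)
        for i in range(1,k):
            if st[i,4]>=12:
                q=P[l==i];print(n,name,ce[i].round(1),st[i,4],"mean",q.mean(0).round(4),"min",q.min(0).round(3),"max",q.max(0).round(3))
    z=P[...,2]
    comps("brass",(hsv[...,0]>12)&(hsv[...,0]<25)&(hsv[...,1]>150)&(hsv[...,2]>100)&(z<.07)&(z>.02))
    comps("h.036-.055top",(abs(z-.045)<.004))
    comps("z.13-.148",(abs(z-.140)<.006))
    comps("z~.157",(abs(z-.157)<.005))
    comps("z>.18-.2",(abs(z-.191)<.006))
    comps("rodtop",(abs(z-.162)<.004))
    comps("standrim",(abs(z-.051)<.004)&(hsv[...,0]>100)&(hsv[...,1]>120))
E
```

```text
s brass [219.9 251.3] 104 mean [ 0.453  -0.17    0.0453] min [ 0.436 -0.186  0.041] max [ 0.468 -0.153  0.048]
s brass [155.8 277.2] 127 mean [ 0.4447 -0.3364  0.0454] min [ 0.427 -0.353  0.042] max [ 0.46  -0.32   0.049]
s brass [248.4 297.9] 141 mean [ 0.6032 -0.162   0.0446] min [ 0.586 -0.178  0.031] max [ 0.619 -0.145  0.049]
s brass [298.5 343.7] 37 mean [ 0.7485 -0.1095  0.0259] min [ 0.741 -0.116  0.023] max [ 0.755 -0.103  0.029]
s brass [302.7 351.9] 41 mean [ 0.7686 -0.1106  0.0263] min [ 0.761 -0.118  0.023] max [ 0.776 -0.103  0.03 ]
s brass [265.3 360. ] 41 mean [ 0.7442 -0.191   0.0261] min [ 0.737 -0.198  0.021] max [ 0.752 -0.184  0.029]
s brass [307.  360.2] 42 mean [ 0.7885 -0.1115  0.0262] min [ 0.781 -0.119  0.023] max [ 0.796 -0.105  0.03 ]
s brass [256.1 364.9] 45 mean [ 0.7438 -0.2132  0.0266] min [ 0.736 -0.22   0.024] max [ 0.751 -0.206  0.031]
s brass [269.1 368.7] 44 mean [ 0.7644 -0.1921  0.0261] min [ 0.757 -0.199  0.022] max [ 0.773 -0.185  0.03 ]
s brass [311.3 368.7] 43 mean [ 0.8084 -0.1126  0.0263] min [ 0.801 -0.12   0.021] max [ 0.816 -0.106  0.03
[... 17041 characters left out ...]
] max [ 0.264 -0.693  0.166]
t rodtop [517.5 325.7] 15 mean [ 0.207  -0.6954  0.1622] min [ 0.195 -0.698  0.159] max [ 0.22  -0.693  0.166]
t standrim [458. 124.] 13 mean [ 0.8579 -0.5746  0.0504] min [ 0.856 -0.594  0.047] max [ 0.86  -0.554  0.054]
t standrim [530. 126.] 13 mean [ 0.8704 -0.8186  0.0505] min [ 0.867 -0.84   0.047] max [ 0.873 -0.797  0.054]
t standrim [453.4 185.9] 16 mean [ 0.6373 -0.5584  0.0508] min [ 0.616 -0.561  0.048] max [ 0.661 -0.555  0.055]
t standrim [484.4 197. ] 20 mean [ 0.6077 -0.6594  0.0505] min [ 0.605 -0.687  0.047] max [ 0.61  -0.629  0.054]
t standrim [512.1 197.8] 14 mean [ 0.6126 -0.7498  0.0505] min [ 0.61  -0.767  0.048] max [ 0.619 -0.731  0.054]
```

View pics/c1.png

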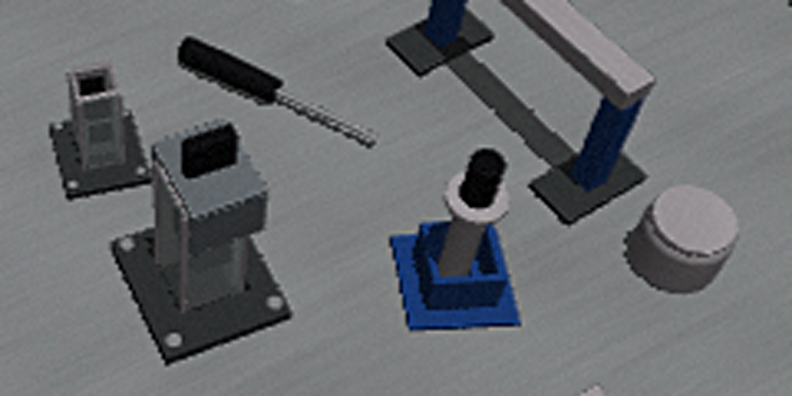

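View pics/c2.png

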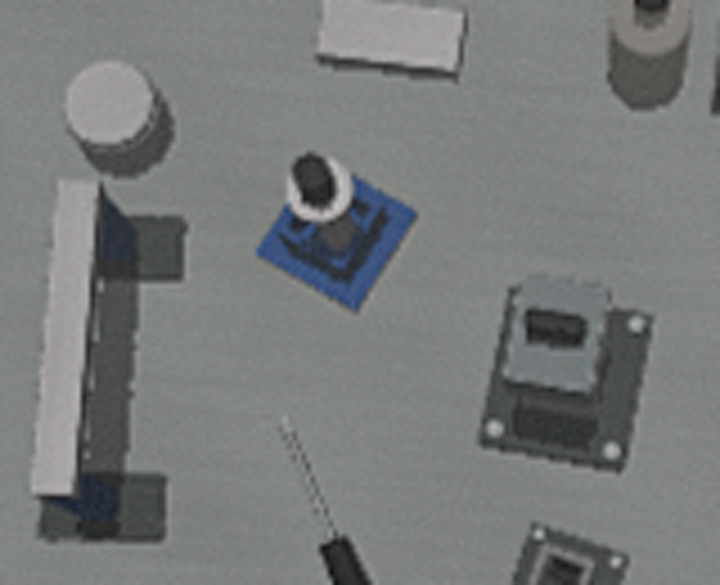

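```bash
cat >> h.py <<'E'
def rect(P,lo,hi,c,r,ez=None):
    """minAreaRect of cloud points in a height band near c"""
    m=(P[...,2]>lo)&(P[...,2]<hi)&(np.hypot(P[...,0]-c[0],P[...,1]-c[1])<r)
    m=cv2.morphologyEx(m.astype(np.uint8),cv2.MORPH_OPEN,np.ones((2,2)))>0
    q=P[m]
    (x,y),(w,h),a=cv2.minAreaRect((q[:,:2]*1000).astype(np.float32))
    return (x,y),(w,h),a,len(q),np.median(q[:,2])
E
python3 - <<'E'
from h import *
for n in("scene","top"):
    c=pickle.load(open(n+"0.pkl","rb"));P=cloud(c)
    f=lambda nm,*a:print(n,nm,*[np.round(v,2) for v in rect(P,*a)])
    f("plate",.1535,.161,(.505,.024),.06)
    f("fin",.186,.197,(.507,.024),.03)
    f("base",.008,.016,(.51,.024),.1)
    f("rail",.136,.144,(.485,.357),.14)
    f("foot",.004,.009,(.61,.2),.07)
    f("standrim",.0495,.056,(.61,.2),.045)
    f("collar",.118,.1235,(.61,.2),.035)
    f("handle",.16,.17,(.61,.2),.02)
    for p in((.452,-.17),(.443,-.336),(.601,-.161)): f("pist",.0435,.049,p,.03)
E
```

```text
scene plate [668.63 -89.76] [ 82.79 736.26] 53.39 431 0.16
scene fin [459.6   77.82] [ 31.44 173.64] 43.5 91 0.19
scene base [742.83 -85.28] [138.48 607.05] 65.05 813 0.01
scene rail [669.35  56.91] [202.3  900.48] 31.15 675 0.14
scene foot [610.85 202.63] [86.33 84.16] 63.17 181 0.0
scene standrim [613.59 193.32] [3.82 0.26] 72.36 4 0.05
scene collar [586.71 239.38] [ 41.42 134.39] 29.11 114 0.12
scene handle [754.45  11.88] [ 21.89 742.26] 37.45 58 0.16
scene pist [ 706.16 -226.77] [ 32.06 572.95] 76.9 106 0.05
scene pist [ 447.45 -334.66] [29.97 32.13] 57.58 126 0.05
scene pist [ 780.4  -220.57] [ 33.79 430.04] 70.59 142 0.04
top plate [521.88  19.59] [ 58.25 109.9 ] 84.91 268 0.16
top fin [502.66  20.75] [15.54 36.07] 11.44 60 0.19
top base [387.1   20.69] [112.79 344.21] 87.3 388 0.01
top rail [479.06 355.95] [216.75  29.37] 2.78 526 0.14
top foot [597.33 190.18] [63.13 90.2 ] 59.46 70 0.01
top standrim [0. 0.] [0. 0.] 0.0 0 nan
top collar [596.16 195.04] [35.25 40.36] 15.62 29 0.12
top handle [607.01 193.69] [3.32 6.13] 7.05 6 0.16
top pist [ 444.87 -169.77] [27.87 17.99] 22.86 31 0.05
top pist [ 437.05 -342.01] [25.93 23.81] 5.56 27 0.04
top pist [ 599.84 -166.12] [20.48 17.76] 87.13 14 0.05
  return _methods._mean(a, axis=axis, dtype=dtype,
  ret = ret.dtype.type(ret / rcount)
```

```bash
sed -i 's/cv2.minAreaRect(.*$/cv2.minAreaRect(np.ascontiguousarray(q[:,:2]*1000,dtype=np.float32))/' h.py
python3 - <<'E'
from h import *
for n in("scene","top"):
    c=pickle.load(open(n+"0.pkl","rb"));P=cloud(c)
    def f(nm,*a):
        r=rect(P,*a);print(n,nm,np.round(r[0],1),np.round(r[1],1),round(r[2],1),r[3],round(float(r[4]),4))
    f("plate",.1535,.161,(.505,.024),.06)
    f("fin",.186,.197,(.507,.024),.03)
    f("base",.008,.016,(.51,.024),.1)
    f("rail",.136,.144,(.485,.357),.14)
    f("foot",.003,.010,(.61,.2),.07)
    f("collar",.116,.1245,(.61,.2),.035)
    f("handle",.158,.17,(.61,.2),.02)
    for p in((.452,-.17),(.443,-.336),(.601,-.161)): f("pist",.0425,.05,p,.03)
E
```

```text
scene plate [668.6 -89.8] [ 82.8 736.3] 53.4 431 0.1568
scene fin [459.6  77.8] [ 31.4 173.6] 43.5 91 0.1888
scene base [742.8 -85.3] [138.5 607. ] 65.0 813 0.0119
scene rail [669.4  56.9] [202.3 900.5] 31.1 675 0.1392
scene foot [611.9 204.7] [91.  85.2] 63.2 309 0.0047
scene collar [595.9 242.4] [ 42.3 131.8] 15.8 142 0.1194
scene handle [750.   17.2] [ 23.5 756.1] 37.4 76 0.1612
scene pist [ 705.4 -226.6] [ 32.6 574.4] 76.8 124 0.0451
scene pist [ 446.6 -335.2] [31.6 32. ] 61.8 148 0.0451
scene pist [ 780.4 -220.7] [ 34. 430.] 70.6 164 0.0449
top plate [521.9  19.6] [ 58.3 109.9] 84.9 268 0.1567
top fin [502.7  20.8] [15.5 36.1] 11.4 60 0.1896
top base [387.1  20.7] [112.8 344.2] 87.3 388 0.0115
top rail [479.1 355.9] [216.7  29.4] 2.8 526 0.1394
top foot [598.1 190.3] [64.9 89.4] 61.3 128 0.0052
top collar [610.7 202.1] [65.2 43.8] 25.6 75 0.1188
top handle [599.9 197.8] [19.2 20.5] 79.5 44 0.1595
top pist [ 443.1 -174.2] [35.  24.1] 66.2 51 0.0454
top pist [ 438.4 -338.7] [29.2 30.2] 4.9 47 0.0448
top pist [ 599.5 -170.2] [29.1 19.3] 85.8 35 0.0448
```

```bash
cat >> h.py <<'E'
def rect(P,lo,hi,c,r,mask=None):
    m=(P[...,2]>lo)&(P[...,2]<hi)&(np.hypot(P[...,0]-c[0],P[...,1]-c[1])<r)
    if mask is not None:m&=mask
    q=P[m];best=None
    for a in np.radians(np.arange(-45,45,.5)):
        e=np.array([[np.cos(a),np.sin(a)],[-np.sin(a),np.cos(a)]]);d=q[:,:2]@e.T
        l,h=np.percentile(d,1,axis=0),np.percentile(d,99,axis=0)
        A=np.prod(h-l)
        if best is None or A<best[0]:best=(A,e.T@((l+h)/2)*1000,(h-l)*1000,np.degrees(a))
    return best[1],best[2],best[3],len(q),np.median(q[:,2])
E
cat > meas.py <<'E'
from h import *
for n in("scene","top"):
    c=pickle.load(open(n+"0.pkl","rb"));P=cloud(c)
    def f(nm,*a):
        r=rect(P,*a);print(n,nm,np.round(r[0],1),np.round(r[1],1),round(r[2],1),r[3],round(float(r[4]),4))
    f("plate",.1545,.161,(.505,.024),.06)
    f("fin",.187,.197,(.507,.024),.03)
    f("base",.008,.016,(.51,.024),.1)
    f("rail",.137,.144,(.485,.357),.14)
    f("foot",.003,.010,(.61,.2),.07)
    f("collar",.117,.1245,(.61,.2),.035)
    f("handle",.158,.17,(.61,.2),.02)
    for p in((.452,-.17),(.443,-.336),(.601,-.161)): f("pist",.0425,.05,p,.03)
E
python3 meas.py
```

```text
scene plate [508.1  25.4] [72.9 59.8] -7.0 416 0.1569
scene fin [508.7  24.7] [13.9 37.2] -8.0 84 0.1905
scene base [508.9  20.3] [116.7 108.3] -6.5 840 0.012
scene rail [484.5 358.2] [215.   30.8] 3.5 651 0.1394
scene foot [614.  203.4] [101.  94.] -25.0 389 0.0049
scene collar [607.3 198.8] [44.8 39.8] 42.0 140 0.1198
scene handle [605.5 201.5] [22.4 23.7] 32.0 79 0.1614
scene pist [ 453.  -169.8] [32.9 31. ] -22.5 129 0.0454
scene pist [ 443.5 -336.3] [33.7 31.9] 0.5 151 0.0456
scene pist [ 602.6 -160.3] [32.1 32.7] -13.5 165 0.0455
top plate [504.5  24.3] [72.2 58.3] -6.5 286 0.1574
top fin [504.1  24.6] [13.9 36.3] -2.5 57 0.1904
top base [503.2  20.2] [117.2 109.7] -5.5 488 0.0117
top rail [479.7 357.2] [214.1  30.2] 3.5 534 0.1401
top foot [611.1 198.2] [120.  127.4] -35.0 300 0.0053
top collar [599.5 198.2] [38.9 43.6] 27.5 79 0.1197
top handle [601.9 200.2] [21.5 22.9] 40.5 47 0.1612
top pist [ 448.1 -169.5] [29.7 34. ] -42.0 74 0.0462
top pist [ 440.7 -337.1] [32.5 29.3] -23.5 67 0.0458
top pist [ 597.8 -161.4] [30.5 32.1] -7.5 62 0.046
```

```bash
cat >> h.py <<'E'
def ori(deg):
    a=np.radians(deg);c,s=np.cos(a),np.sin(a)
    return R.from_matrix(np.array([[0,0,-1],[c,s,0],[s,-c,0]]).T).as_rotvec()
def snap(tag,cams):
    out=[]
    for n in("scene","top"):
        c=cams.capture(n);cv2.imwrite(f"pics/{n}{tag}.png",c["image"]);pickle.dump(c,open(f"{n}{tag}.pkl","wb"));out.append(c)
    return out
def st(manip,m=""):
    s=manip.state();print(m,"t%.1f"%s["clock"],s["tool_pos"].round(4),"F",s["contact_force"].round(1),"w%.4f"%s["gripper_width"])
    return s
E
python3 - <<'E'
from h import *
from cell import manip,cams,inverse_kinematics
s=manip.state();print(R.from_rotvec(s["tcp_rot"]).as_matrix().round(2))
for d in(-6.8,173.2,90,-90,93.5,-86.5):
    print(d,inverse_kinematics([.5063,.025,.27],ori(d)),inverse_kinematics([.482,.357,.27],ori(d)))
E
```

```text
[[-0.    0.27  0.96]
 [-0.    0.96 -0.27]
 [-1.   -0.   -0.  ]]
-6.8 [ 1.97510395e-04 -7.64498480e-02  1.91661888e+00 -4.44089210e-16
  1.30142362e+00  1.18879900e-01] [ 5.95974157e-01  1.04725033e-01  1.73304369e+00 -4.44089210e-16
  1.30382393e+00  7.14656546e-01]
173.2 None [ 0.59597416  0.10472503  1.73304369  0.          1.30382393 -2.42693611]
90 [ 1.97510395e-04 -7.64498480e-02  1.91661888e+00 -4.44089210e-16
  1.30142362e+00 -1.57059882e+00] [ 5.95974157e-01  1.04725033e-01  1.73304369e+00 -4.44089210e-16
  1.30382393e+00 -9.74822170e-01]
-90 [ 1.97510395e-04 -7.64498480e-02  1.91661888e+00 -4.44089210e-16
  1.30142362e+00  1.57099384e+00] [ 5.95974157e-01  1.04725033e-01  1.73304369e+00 -4.44089210e-16
  1.30382393e+00  2.16677048e+00]
93.5 [ 1.97510395e-04 -7.64498480e-02  1.91661888e+00 -4.44089210e-16
  1.30142362e+00 -1.63168534e+00] [ 5.95974157e-01  1.04725033e-01  1.73304369e+00 -4.44089210e-16
  1.30382393e+00 -1.03590869e+00]
-86.5 [ 1.97510395e-04 -7.64498480e-02  1.91661888e+00 -8.88178420e-16
  1.30142362e+00  1.50990731e+00] [ 5.95974157e-01  1.04725033e-01  1.73304369e+00 -8.88178420e-16
  1.30382393e+00  2.10568396e+00]
```

```bash
python3 - <<'E'
from h import *
from cell import manip,cams
p=manip.state()["tool_pos"]
manip.move_linear([p[0],p[1],.30],rate=.3)
manip.move_pose([.5063,.025,.27],ori(-6.8))
manip.set_gripper(.06,10)
st(manip)
manip.move_linear([.5063,.025,.205],rate=.2)
snap("1",cams)
manip.move_linear([.5063,.025,.161],rate=.1)
st(manip,"down")
manip.set_gripper(0.0,25)
st(manip,"grip")
E
python3 -c "
import cv2
a=cv2.imread('pics/scene1.png')[140:290,220:420];b=cv2.imread('pics/top1.png')[140:290,200:400]
import numpy as np
cv2.imwrite('pics/v1.png',cv2.resize(np.hstack([a,b]),None,fx=2,fy=2))"
```

```text
t3.5 [0.5063 0.025  0.27  ] F [ 1.2 -0.5  0. ] w0.0601
down t4.7 [0.5065 0.025  0.1613] F [ 0.7 -0.5  0.4] w0.0599
grip t5.5 [0.5063 0.025  0.1611] F [-1.1  0.1  1.1] w0.0139
```

View pics/v1.png

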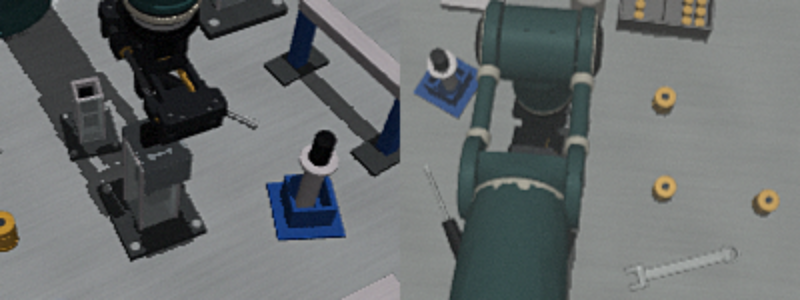

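The fin is gripped: the width reads 13.9 mm, it sits centred, and the side force is under 2 N. So the average of the two cameras is a good measure. Next I lift the cover and hang it on the rail.

```bash
python3 - <<'E'
from h import *
from cell import manip,cams
manip.move_linear([.5063,.025,.20],rate=.08)
manip.move_linear([.5063,.025,.28],rate=.2)
s=st(manip,"lift")
manip.move_pose([.482,.3577,.28],ori(93.5))
manip.move_linear([.482,.3577,.22],rate=.15)
s,t=snap("2",cams)
manip.move_linear([.482,.3577,.152],rate=.08)
st(manip,"near");
manip.move_linear([.482,.3577,.1485],rate=.02)
st(manip,"on")
E
python3 -c "
import cv2
a=cv2.imread('pics/scene2.png')[60:280,240:480];b=cv2.imread('pics/top2.png')[130:300,130:330]
cv2.imwrite('pics/v2.png',cv2.resize(a,None,fx=2.5,fy=2.5));cv2.imwrite('pics/v2t.png',cv2.resize(b,None,fx=3,fy=3))"
```

```text
lift t6.7 [0.5059 0.025  0.2791] F [ 0.1  0.5 -3.4] w0.0142
near t9.6 [0.4825 0.358  0.1526] F [-0.4 -0.1 -2.2] w0.0134
on t9.9 [0.4826 0.358  0.1492] F [ 1.8  0.2 -0.9] w0.0142
```

View pics/v2.png

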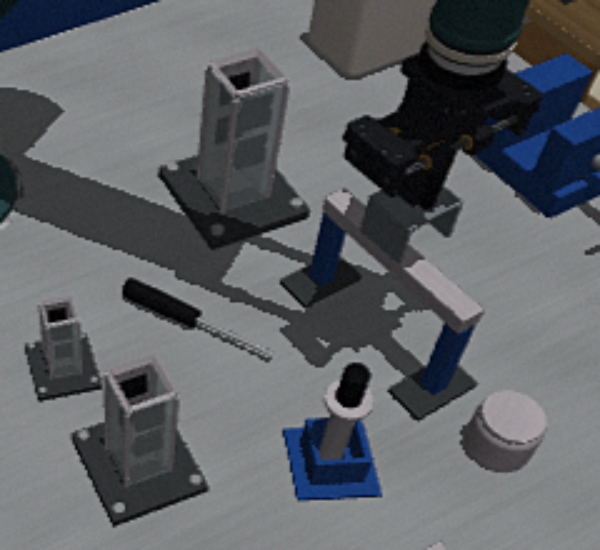

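View pics/v2t.png

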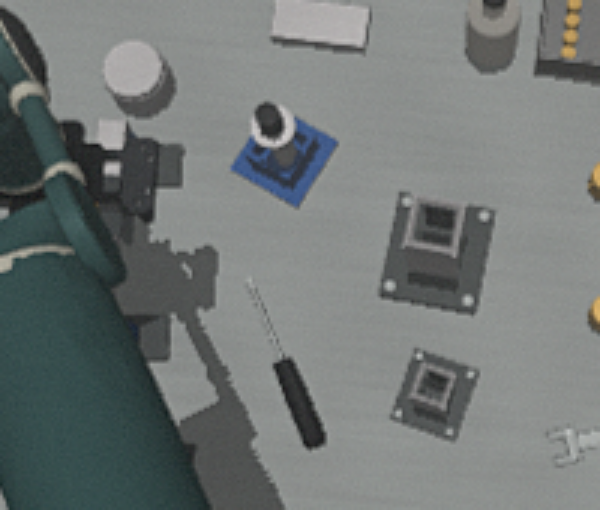

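```bash
python3 - <<'E'
from h import *
from cell import manip,cams
manip.move_linear([.482,.3577,.1475],rate=.02)
st(manip,"on")
manip.set_gripper(.05)
st(manip,"rel")
manip.move_linear([.482,.3577,.27],rate=.15)
manip.move_pose([.62,-.02,.30],ori(90))
manip.set_gripper(.06)
snap("3",cams)
for n in("scene","top"):
  for k in "23":
    c=pickle.load(open(n+k+".pkl","rb"));P=cloud(c)
    def f(nm,*a):
        r=rect(P,*a);print(n,k,nm,np.round(r[0],1),np.round(r[1],1),round(r[2],1),r[3],round(float(r[4]),4))
    try:
        f("mouth",.148,.157,(.506,.022),.045)
        f("rail",.1405,.150,(.482,.357),.14)
        f("plate",.141,.150,(.482,.357),.05)
        f("finhang",.173,.184,(.482,.357),.04)
        b=(cv2.cvtColor(c["image"],cv2.COLOR_BGR2HSV)[...,1]>120)
        f("stand",.002,.01,(.61,.2),.065,b)
        f("standrim",.040,.05,(.61,.2),.05,b)
    except Exception as e:print(e)
    for p in((.450,-.17),(.441,-.336),(.6,-.161)):
        try:f("pist",.0425,.05,p,.03)
        except Exception as e:print(e)
E
python3 -c "
import cv2
a=cv2.imread('pics/scene3.png')[100:350,140:440];
cv2.imwrite('pics/v3.png',cv2.resize(a,None,fx=2.4,fy=2.4))"
```

```text
on t10.1 [0.4826 0.3581 0.1491] F [-0.9 -0.8  4. ] w0.0133
rel t10.8 [0.482  0.3577 0.1474] F [-0.4 -0.3  0.4] w0.0500
scene 2 mouth [507.5  21.3] [53.6 53.6] -6.0 155 0.1508
scene 2 rail [486.5 357.6] [211.5  27.7] 3.0 107 0.1412
scene 2 plate [509.  358.1] [43.2 25.3] 0.0 17 0.1414
scene 2 finhang [494.3 352.4] [32.5 78.4] -19.0 45 0.1779
scene 2 stand [607.2 203.6] [88.9 88.4] -25.5 406 0.005
scene 2 standrim [607.  204.2] [59.  57.5] -26.0 169 0.0441
scene 2 pist [ 453.1 -169.7] [33.1 30.7] -23.0 127 0.0451
scene 2 pist [ 444.4 -336.5] [32.2 33.7] -40.5 154 0.0454
scene 2 pist [ 602.5 -160.1] [32.7 31.3] 42.0 162 0.0454
scene 3 mouth [509.3  26.9] [52.3 41.8] -4.0 53 0.1506
scene 3 rail [485.5 354.1] [198.3  71.3] 16.0 411 0.1438
scene 3 plate [484.6 354.3] [72.9 71.8] 13.5 323 0.1444
scene 3 finhang [483.7 357. ] [38.4 14.9] 1.5 68 0.1775
scene 3 stand [608.  203.3] [87.6 88.4] -27.0 393 0.0051
scene 3 standrim [606.9 204.1] [58.3 58.1] -25.0 166 0.0445
scene 3 pist [ 452.6 -169.4] [32.1 32.8] 20.5 127 0.0451
scene 3 pist [ 444.  -335.9] [32.7 32.5] -29.5 151 0.0457
scene 3 pist [ 602.3 -160.1] [32.9 32. ] -7.5 165 0.0456
top 2 mouth [504.1  19.8] [53.2 52.6] -5.5 99 0.1516
top 2 rail [536.2 359.3] [104.3  24.3] 3.5 29 0.1417
top 2 plate [465.8 343.1] [0. 0.] -45.0 1 0.1416
top 2 finhang [475.5 319.4] [6.8 0.9] -12.5 3 0.1774
top 2 stand [604.2 203.7] [85.7 85.4] -26.0 158 0.0051
top 2 standrim [604.6 204.2] [56.1 56.1] -25.5 30 0.0454
top 2 pist [ 448.3 -169.8] [31.8 31.2] -14.5 70 0.0461
top 2 pist [ 440.1 -337.2] [30.5 33. ] 38.0 78 0.0454
top 2 pist [ 597.9 -161.9] [31.6 29.9] 3.5 71 0.0457
index -1 is out of bounds for axis 0 with size 0
top 3 pist [ 448.7 -169.9] [32.6 31.4] 38.5 72 0.0459
top 3 pist [ 440.8 -337.4] [29.8 31.6] 37.5 68 0.0457
top 3 pist [ 597.7 -161.3] [31.1 31.1] 1.0 65 0.0453
```

View pics/v3.png

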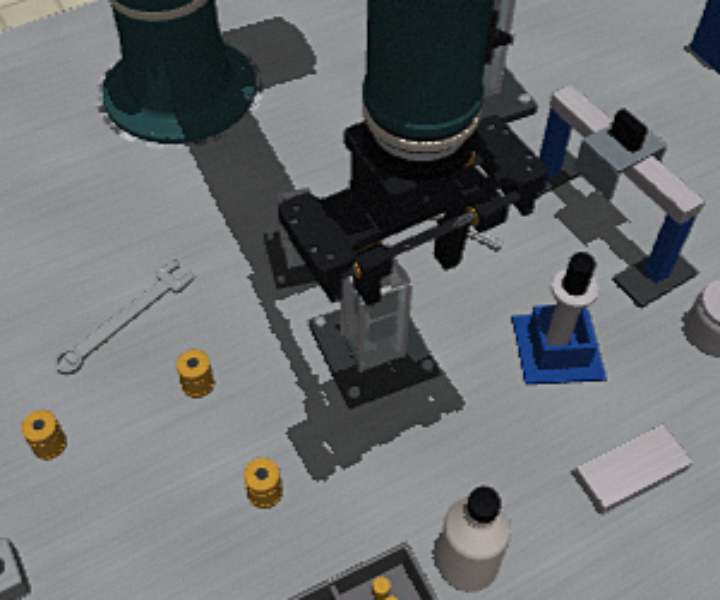

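The cover now sits astride the rail, with its plate top at z of about .1445. The mouth measures (.5058, .0206) with yaw −6°, and the rim height of .151 matches the given size. The three pistons are still standing where they were, so I'll take piston 1.

```bash
cat >> h.py <<'E'
M=np.array([.5058,.0206]);YAW=-6.0
def pick(manip,p,ov=.016):
    manip.set_gripper(.07,30)
    manip.move_pose([p[0],p[1],.20],ori(YAW))
    manip.move_linear([p[0],p[1],.07],rate=.25)
    manip.move_linear([p[0],p[1],.045-ov],rate=.08)
    manip.set_gripper(0.0,40);st(manip,"grip")
    manip.move_linear([p[0],p[1],.10],rate=.15)
    manip.move_linear([p[0],p[1],.25],rate=.3);s=st(manip,"lift")
def push(manip,z1,z0,step=.003,fmax=70,xy=M,rate=.03,pr=True):
    z=z0
    while z>z1+1e-6:
        z=max(z-step,z1);manip.move_linear([xy[0],xy[1],z],rate=rate);s=manip.state()
        f=s["contact_force"]
        if pr:print("%.4f/%.4f F"%(z,s["tool_pos"][2]),f.round(1),"M",s["moment"].round(2))
        if np.abs(f[:2]).max()>25 or f[2]>fmax:print("STOP");return False
    return True
E
python3 - <<'E'
from h import *
from cell import manip,cams
pick(manip,(.4505,-.1697))
manip.move_pose([M[0],M[1],.25],ori(YAW))
manip.move_linear([M[0],M[1],.19],rate=.15)
snap("4",cams);st(manip)
push(manip,.1535,.19)
E
python3 -c "
import cv2,numpy as np
a=cv2.imread('pics/scene4.png')[150:290,220:380];b=cv2.imread('pics/top4.png')[140:280,200:360]
cv2.imwrite('pics/v4.png',cv2.resize(np.hstack([a,b]),None,fx=2.5,fy=2.5))"
```

```text
grip t17.3 [ 0.4507 -0.1698  0.0292] F [-0.3  0.6  2.3] w0.0351
lift t18.5 [ 0.4494 -0.1693  0.2478] F [ 0.5  0.1 -1.6] w0.0346
 t20.0 [0.5068 0.0201 0.1914] F [ 1.4  0.6 -0.8] w0.0350
0.1870/0.1875 F [ 0.2  0.2 -0.4] M [-0.1   0.06  0.  ]
0.1840/0.1838 F [ 0.1  0.9 -1.3] M [-0.05  0.08  0.01]
0.1810/0.1806 F [ 0.1 -0.1 -1.2] M [-0.1   0.06 -0.02]
0.1780/0.1777 F [-0.2  0.7 -1.6] M [-0.07  0.08 -0.  ]
0.1750/0.1747 F [ 0.2  0.4 -1.8] M [-0.07  0.05  0.02]
0.1720/0.1717 F [ 0.  -0.4 -2.7] M [-0.08  0.09  0.  ]
0.1690/0.1687 F [ 0.2  0.8 -1.5] M [-0.08  0.01  0.01]
0.1660/0.1657 F [ 0.3  0.3 -1.7] M [-0.06  0.06  0.03]
0.1630/0.1627 F [-0.9 -0.5 -2.5] M [-0.08  0.07  0.01]
0.1600/0.1597 F [ 0.4  0.  -2.4] M [-0.06  0.12  0.07]
0.1570/0.1567 F [ 0.8  0.1 -1.4] M [-0.13  0.06  0.01]
0.1540/0.1538 F [-0.5  0.3 -2.6] M [-0.08 -0.02  0.02]
0.1535/0.1535 F [ 0.8  0.1 -1.2] M [-0.12  0.12 -0.  ]
```

View pics/v4.png

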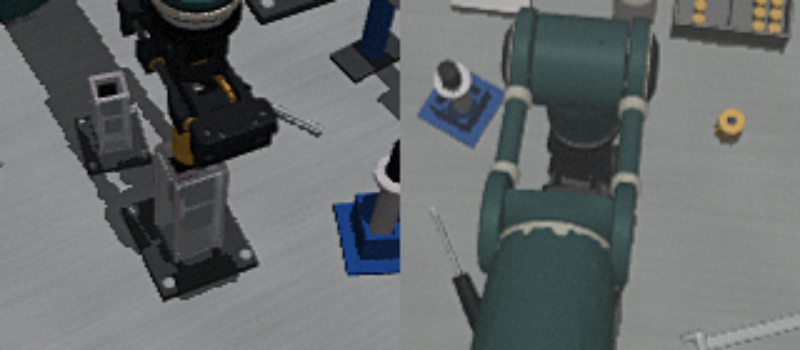

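```bash
python3 - <<'E'
from h import *
from cell import manip,cams
manip.set_gripper(.06);manip.dwell(.2)
manip.move_linear([M[0],M[1],.162],rate=.1)
manip.set_gripper(0,40);s=st(manip,"regrip")
if s["gripper_width"]>.03:
    push(manip,.1535,.162,step=.002)
manip.set_gripper(.06)
manip.move_linear([M[0],M[1],.25],rate=.3)
manip.move_pose([.45,-.25,.30],ori(YAW))
s,t=snap("5",cams)
for c in(s,t):
    P=cloud(c)
    m=np.hypot(P[...,0]-M[0],P[...,1]-M[1])<.012
    print(np.percentile(P[m][:,2],[5,50,95]).round(4))
E
python3 -c "
import cv2,numpy as np
a=cv2.imread('pics/scene5.png')[150:290,220:380];b=cv2.imread('pics/top5.png')[140:280,200:360]
cv2.imwrite('pics/v5.png',cv2.resize(np.hstack([a,b]),None,fx=2.5,fy=2.5))"
```

```text
regrip t24.8 [0.5057 0.0206 0.1617] F [ 0.1  0.3 -0.5] w0.0341
0.1600/0.1599 F [ 0.1  0.6 -1.2] M [-0.01  0.07  0.05]
0.1580/0.1581 F [ 0.4 -0.1  1.7] M [-0.08  0.14  0.03]
0.1560/0.1557 F [ 0.2 -0.7 -0.4] M [-0.02  0.04 -0.01]
0.1540/0.1538 F [0.8 0.1 1.2] M [-0.03  0.06 -0.  ]
0.1535/0.1536 F [-0.7  0.4  2.3] M [-0.06  0.13 -0.02]
[0.1586 0.1603 0.1624]
[0.1555 0.1595 0.1634]
```

View pics/v5.png

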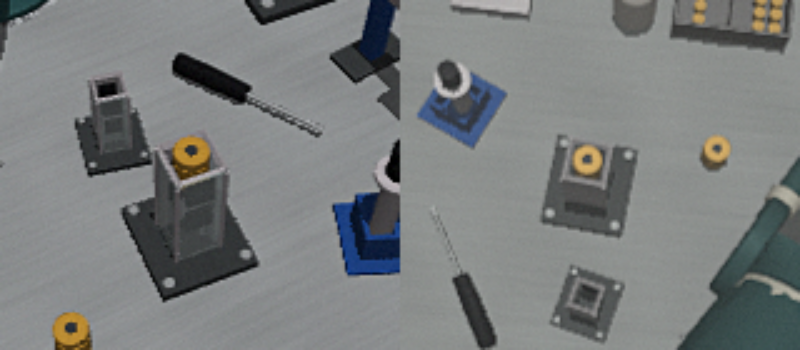

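Piston 1 stands proud in the tube with its top at .160, held by the pads. The third piston has moved: scene (248,298) → about (248,282), top (332,189) → about (326,201). I'll measure all the loose ones again.

```bash
cat >> h.py <<'E'
def pistons(c):
    P=cloud(c);hsv=cv2.cvtColor(c["image"],cv2.COLOR_BGR2HSV)
    m=((hsv[...,0]>10)&(hsv[...,0]<28)&(hsv[...,1]>110)&(P[...,2]>.015)&(P[...,2]<.06)&(P[...,0]<.7)&(P[...,1]>-.5)).astype(np.uint8)
    k,l,s_,ce=cv2.connectedComponentsWithStats(m);o=[]
    for i in range(1,k):
        if s_[i,4]<25:continue
        ctr=np.median(P[l==i],0)
        r=rect(P,.0425,.05,ctr[:2],.032);o.append((ce[i].round(0),r[0].round(1),r[1].round(1),r[3],P[l==i][:,2].max().round(4)))
    return o
E
python3 - <<'E'
from h import *
for n in("scene5","top5"):
    for o in pistons(pickle.load(open(n+".pkl","rb"))):print(n,*o)
E
python3 -c "
import cv2,numpy as np
a=cv2.imread('pics/scene5.png')[220:330,130:290]
cv2.imwrite('pics/v6.png',cv2.resize(a,None,fx=4,fy=4))"
```

```text
scene5 [157. 280.] [ 444.3 -336.3] [32.6 32.7] 149 0.0499
scene5 [248. 284.] [ 563.5 -143.2] [33.  32.7] 154 0.0489
top5 [326. 199.] [ 558.9 -144.4] [30.5 29.5] 59 0.0556
```

View pics/v6.png

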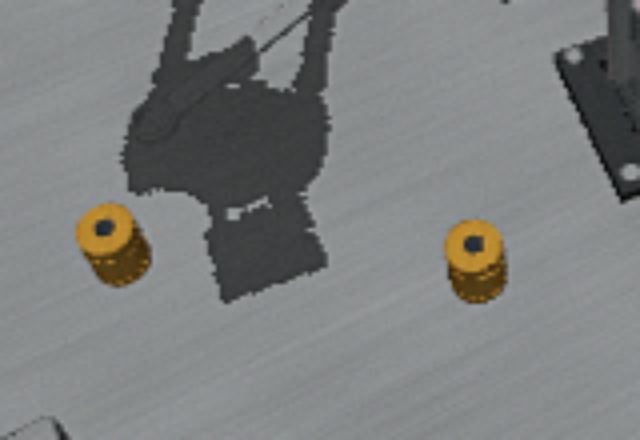

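```bash
cat >> h.py <<'E'
def load(manip,zc):
    manip.move_pose([M[0],M[1],.26],ori(YAW))
    manip.move_linear([M[0],M[1],zc+.012],rate=.15)
    st(manip,"above")
    ok=push(manip,.1535,zc+.012,step=.004,fmax=60)
    if not ok:return
    manip.set_gripper(.06);manip.dwell(.2)
    manip.move_linear([M[0],M[1],.162],rate=.1)
    manip.set_gripper(0,50);s=st(manip,"regrip")
    if s["gripper_width"]>.03:
        push(manip,.1535,.162,step=.003,fmax=60)
    manip.set_gripper(.06)
    manip.move_linear([M[0],M[1],.26],rate=.3)
E
python3 - <<'E'
from h import *
from cell import manip,cams
pick(manip,(.5612,-.1438))
load(manip,.189)
manip.move_pose([.45,-.25,.30],ori(YAW))
s,t=snap("6",cams)
for c in(s,t):
    P=cloud(c)
    m=np.hypot(P[...,0]-M[0],P[...,1]-M[1])<.012
    print(np.percentile(P[m][:,2],[5,50,95]).round(4))
    for o in pistons(c):print(*o)
E
python3 -c "
import cv2,numpy as np
a=cv2.imread('pics/scene6.png')[150:290,220:380];b=cv2.imread('pics/top6.png')[140:280,200:360]
cv2.imwrite('pics/v7.png',cv2.resize(np.hstack([a,b]),None,fx=2.5,fy=2.5))"
```

```text
grip t31.3 [ 0.5615 -0.1439  0.0293] F [-0.5  0.3  2.1] w0.0350
lift t32.5 [ 0.5601 -0.1435  0.2477] F [ 0.3 -0.3 -2.1] w0.0350
above t33.8 [0.5061 0.0197 0.2009] F [ 0.5  0.5 -1.3] w0.0350
0.1970/0.1978 F [ 0.6  0.3 -1.9] M [-0.07  0.04  0.02]
0.1930/0.1928 F [-0.3 -0.3 -0.8] M [-0.1   0.03 -0.01]
0.1890/0.1887 F [-0.3 -0.7 -1.9] M [-0.08  0.11 -0.02]
0.1850/0.1847 F [-0.   0.6 -0.5] M [-0.06  0.04  0.02]
0.1810/0.1806 F [-0.1 -0.8 -1.6] M [-0.09  0.07 -0.01]
0.1770/0.1765 F [ 0.2 -0.5 -0.8] M [-0.1   0.04  0.01]
0.1730/0.1725 F [-0.2  0.2 -1.3] M [-0.06  0.07 -0.06]
0.1690/0.1686 F [ 0.1 -0.7 -1.6] M [-0.06  0.07  0.07]
0.1650/0.1646 F [ 0.3 -0.7 -1.2] M [-0.1   0.06 -0.  ]
0.1610/0.1606 F [-0.1 -0.5 -1.8] M [-0.09  0.1  -0.  ]
0.1570/0.1566 F [ 0.7 -0.9 -1.3] M [-0.08  0.11  0.02]
0.1535/0.1532 F [-1.   0.7 -0.2] M [-0.04  0.13 -0.  ]
regrip t38.7 [0.5057 0.0206 0.1618] F [-0.5 -0.1 -0.8] w0.0344
0.1590/0.1590 F [-0.9  0.3  2.3] M [-0.05  0.17  0.03]
0.1560/0.1557 F [-0.  -0.2 -0.2] M [-0.02  0.12 -0.  ]
0.1535/0.1536 F [-0.6 -0.5  3. ] M [-0.03  0.2  -0.01]
[0.1589 0.1607 0.1629]
[157. 280.] [ 443.8 -335.9] [32.8 32.4] 150 0.0498
[0.1556 0.1607 0.1635]
```

View pics/v7.png

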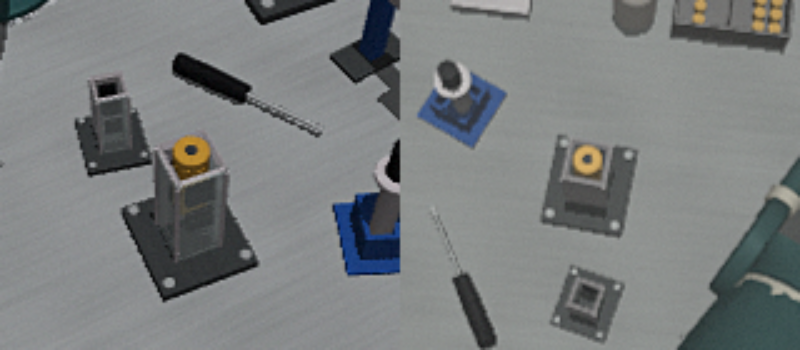

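Piston 2 is in, with its top at .161. The clear wall shows brass below it. Piston 3 has not moved.

```bash
python3 - <<'E'
from h import *
from cell import manip,cams
pick(manip,(.4423,-.3366))
load(manip,.190)
manip.move_pose([.45,-.25,.30],ori(YAW))
s,t=snap("7",cams)
for c in(s,t):
    P=cloud(c)
    m=np.hypot(P[...,0]-M[0],P[...,1]-M[1])<.012
    print(np.percentile(P[m][:,2],[5,50,95]).round(4))
    for o in pistons(c):print(*o)
    f=lambda nm,*a:print(nm,*[np.round(v,3) for v in rect(P,*a)])
    f("collar",.116,.1245,(.605,.2),.035)
    f("handle",.158,.17,(.605,.2),.02)
E
python3 -c "
import cv2,numpy as np
a=cv2.imread('pics/scene7.png')[150:290,240:420];b=cv2.imread('pics/top7.png')[140:280,200:320]
cv2.imwrite('pics/v8.png',cv2.resize(np.hstack([a,b]),None,fx=2.6,fy=2.6,interpolation=cv2.INTER_CUBIC))"
```

```text
grip t44.6 [ 0.4424 -0.3367  0.0293] F [-0.1  0.8  1.5] w0.0351
lift t45.9 [ 0.4414 -0.3358  0.2476] F [ 0.1  0.6 -1.3] w0.0346
above t47.8 [0.5059 0.0199 0.2021] F [ 0.8 -0.1 -0.8] w0.0353
0.1980/0.1988 F [-0.6  0.1 -1.7] M [-0.13  0.11  0.01]
0.1940/0.1938 F [-0.1  0.2 -1.6] M [-0.06  0.08 -0.02]
0.1900/0.1897 F [ 0.6  0.4 -1.7] M [-0.04  0.05 -0.01]
0.1860/0.1863 F [-0.2  0.5  1. ] M [-0.05  0.18 -0.02]
0.1820/0.1821 F [0.1 0.  1.8] M [-0.02  0.07 -0.02]
0.1780/0.1779 F [0.  0.4 1.9] M [-0.08 -0.05 -0.02]
0.1740/0.1738 F [0.1 0.9 1.8] M [-0.06 -0.05  0.05]
0.1700/0.1698 F [ 0.4 -0.1  1.5] M [-0.08 -0.09 -0.03]
0.1660/0.1658 F [0.7 0.  0.9] M [-0.06 -0.14 -0.02]
0.1620/0.1618 F [1.4 0.  1. ] M [-0.1  -0.15 -0.02]
0.1580/0.1578 F [1.8 0.8 1.1] M [-0.07 -0.2   0.03]
0.1540/0.1538 F [0.2 0.4 1.6] M [-0.03 -0.16 -0.03]
0.1535/0.1537 F [0.3 0.4 2.7] M [-0.07  0.06  0.04]
regrip t52.9 [0.5057 0.0206 0.1618] F [ 0.3 -0.5 -0.5] w0.0340
0.1590/0.1591 F [-0.5  0.4  1.9] M [ 0.05  0.16 -0.02]
0.1560/0.1560 F [-0.9 -0.9  2.4] M [-0.05  0.2   0.01]
0.1535/0.1535 F [-1.   0.3  3.1] M [-0.04  0.19 -0.  ]
[0.1597 0.1613 0.1633]
collar [607.705 198.347] [44.732 38.171] 40.0 148 0.12
handle [605.63  201.596] [23.941 22.491] -42.0 77 0.162
[0.1557 0.1604 0.165 ]
collar [600.249 199.159] [41.151 44.044] 17.5 82 0.119
handle [601.48  200.289] [22.007 23.768] -44.0 48 0.162
```

View pics/v8.png

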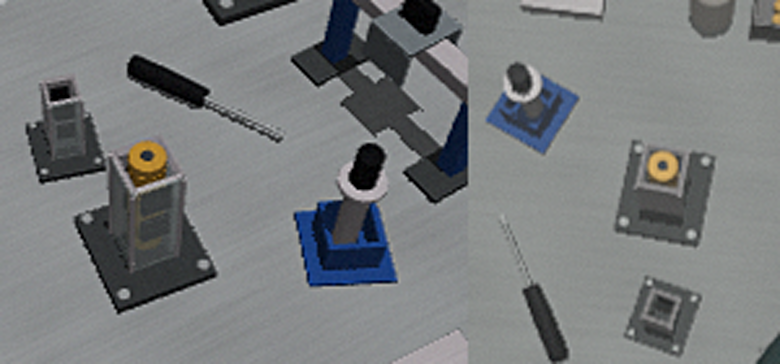

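All three pistons are in the tube, with the top of the stack at .161. Now the rod: its handle is at about (.6035, .2005) and the collar top at .120.

```bash
python3 - <<'E'
from h import *
from cell import manip,cams
r=(.6035,.2005)
manip.set_gripper(.07,20)
manip.move_pose([r[0],r[1],.25],ori(YAW))
manip.move_linear([r[0],r[1],.18],rate=.2)
manip.move_linear([r[0],r[1],.122],rate=.06);st(manip,"at rod")
manip.set_gripper(0,55);st(manip,"grip")
manip.move_linear([r[0],r[1],.22],rate=.12)
manip.move_linear([r[0],r[1],.31],rate=.2);st(manip,"lift")
manip.move_pose([M[0],M[1],.31],ori(YAW))
manip.move_linear([M[0],M[1],.288],rate=.1);st(manip,"above")
snap("8",cams)
E
python3 -c "
import cv2,numpy as np
a=cv2.imread('pics/scene8.png')[100:290,200:420]
cv2.imwrite('pics/v9.png',cv2.resize(a,None,fx=3,fy=3,interpolation=cv2.INTER_CUBIC))"
```

```text
at rod t59.7 [0.6039 0.2006 0.1225] F [-0.4  0.2  0.2] w0.0701
grip t60.4 [0.6036 0.2005 0.122 ] F [ 0.2 -0.1  0.4] w0.0247
lift t62.0 [0.603  0.2003 0.3087] F [-0.4  0.6 -4.1] w0.0245
above t63.2 [0.5057 0.0215 0.2869] F [ 0.1  0.1 -2.4] w0.0251
```

View pics/v9.png

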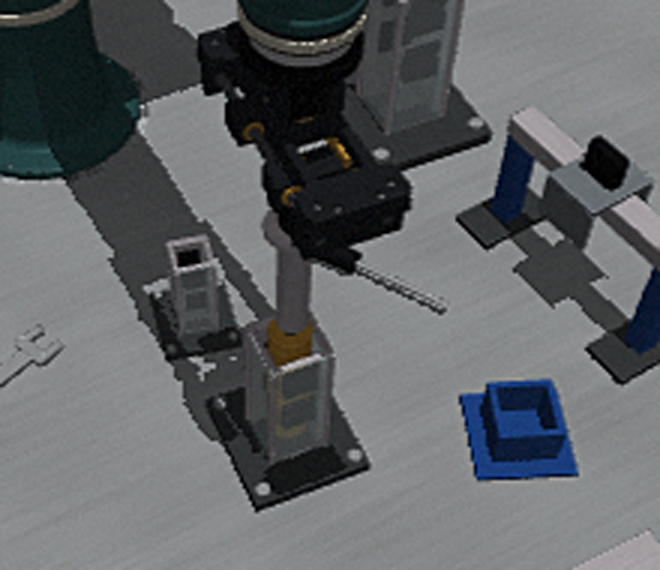

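The rod is upright and centred over the top piston. Ramming now.

```bash
python3 - <<'E'
from h import *
from cell import manip,cams
push(manip,.267,.288,step=.003,fmax=70)
push(manip,.25,.267,step=.001,fmax=60,rate=.02)
manip.dwell(.5);st(manip,"held")
E
```

```text
0.2850/0.2851 F [-0.2  0.  -2.3] M [-0.04  0.09 -0.03]
0.2820/0.2818 F [-1.  -0.6 -2.6] M [-0.09  0.07  0.02]
0.2790/0.2787 F [ 0.3  0.5 -2.5] M [-0.06  0.09  0.03]
0.2760/0.2761 F [ 0.8 -0.3 -2.3] M [-0.07  0.02 -0.01]
0.2730/0.2733 F [ 1.  -1.   0.7] M [-0.05  0.05  0.02]
0.2700/0.2699 F [ 0.3 -0.   0.8] M [-0.06  0.01 -0.03]
0.2670/0.2668 F [0.8 0.9 0.3] M [-0.1  -0.04  0.  ]
0.2660/0.2662 F [-0.1 -0.2  2.2] M [-0.09 -0.03  0.  ]
0.2650/0.2651 F [1.  1.4 3.1] M [-0.06 -0.02 -0.02]
0.2640/0.2640 F [0.6 0.3 3.4] M [-0.14 -0.06  0.05]
0.2630/0.2629 F [1.1 0.3 3.7] M [-0.07 -0.13  0.02]
0.2620/0.2629 F [-0.1 -0.3  7. ] M [-0.06  0.15 -0.01]
0.2610/0.2629 F [-1.8  0.1 10.3] M [-0.1   0.43 -0.02]
0.2600/0.2629 F [-1.6 -0.5 14.4] M [-0.01  0.65  0.04]
0.2590/0.2628 F [-2.5  0.8 17.1] M [ 0.01  0.93 -0.04]
0.2580/0.2628 F [-4.5 -0.5 21.8] M [-0.03  1.12 -0.  ]
0.2570/0.2628 F [-4.9 -0.6 25. ] M [-0.    1.38  0.05]
0.2560/0.2627 F [-5.6 -0.  26.8] M [0.03 1.68 0.01]
0.2550/0.2627 F [-5.7  0.9 31.8] M [0.07 1.92 0.05]
0.2540/0.2627 F [-6.5  1.  35.2] M [0.02 2.11 0.07]
0.2530/0.2626 F [-8.  -0.5 38.9] M [0.11 2.36 0.04]
0.2520/0.2624 F [-7.5 -0.5 40. ] M [0.   2.19 0.13]
0.2510/0.2624 F [-7.5 -0.3 44.5] M [0.05 2.49 0.09]
0.2500/0.2624 F [-8.9  0.3 47.7] M [0.05 2.67 0.06]
held t69.8 [0.5102 0.0206 0.2624] F [-9.5  0.6 48. ] w0.0253
```

It bottomed at TCP .2629, against .263 predicted, and the force then rose steeply. I'll press a little firmer, then back off.

```bash
python3 - <<'E'
from h import *
from cell import manip,cams
push(manip,.246,.250,step=.001,fmax=68,rate=.02)
manip.dwell(.7);st(manip,"held")
manip.move_linear([M[0],M[1],.262],rate=.03);st(manip,"relax")
manip.move_linear([M[0],M[1],.275],rate=.05);st(manip,"up")
manip.move_linear([M[0],M[1],.31],rate=.2);st(manip,"up")
S=(.6057,.2039)
manip.move_pose([S[0],S[1],.31],ori(YAW))
manip.move_linear([S[0],S[1],.20],rate=.15)
snap("9",cams);st(manip)
E
python3 -c "
import cv2,numpy as np
a=cv2.imread('pics/scene9.png')[150:290,240:420];b=cv2.imread('pics/top9.png')[140:280,200:320]
cv2.imwrite('pics/v10.png',cv2.resize(np.hstack([a,b]),None,fx=2.6,fy=2.6,interpolation=cv2.INTER_CUBIC))"
```

```text
0.2490/0.2622 F [-8.9  0.5 51.1] M [-0.02  2.64  0.06]
0.2480/0.2621 F [-10.1  -0.1  54.2] M [-0.02  2.89  0.12]
0.2470/0.2621 F [-11.2  -0.4  57.5] M [-0.02  3.18  0.06]
0.2460/0.2619 F [-10.3   0.1  59.4] M [0.   3.25 0.14]
held t71.5 [0.5117 0.0206 0.2619] F [-12.1  -0.4  60.2] w0.0247
relax t72.2 [0.5065 0.0206 0.2624] F [0.5 1.3 6.1] w0.0250
up t72.6 [0.5052 0.0206 0.2741] F [-0.2 -0.1 -2.8] w0.0246
up t72.9 [0.5064 0.0206 0.3105] F [ 0.4  0.3 -2.9] w0.0249
 t74.7 [0.6069 0.2041 0.202 ] F [ 0.7  0.4 -2.5] w0.0245
```

View pics/v10.png

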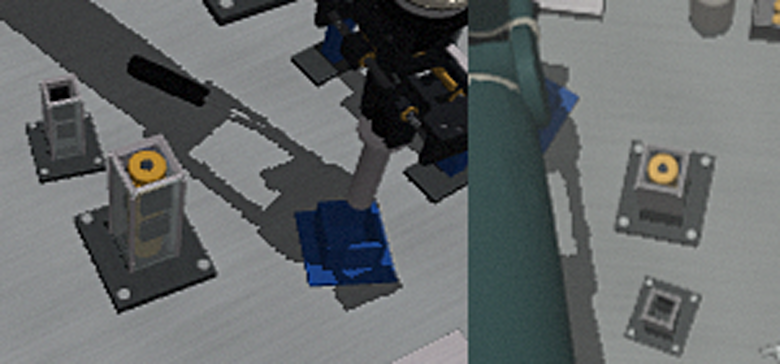

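```bash
python3 - <<'E'
from h import *
for k in("8","9"):
    c=pickle.load(open(f"scene{k}.pkl","rb"));P=cloud(c)
    ctr=M if k=="8" else np.array([.6065,.204]);zz=.286 if k=="8" else .202
    lo,hi=(zz-.108,zz-.014)
    m=(P[...,2]>lo)&(P[...,2]<hi)&(np.hypot(P[...,0]-ctr[0],P[...,1]-ctr[1])<.03)
    q=P[m]
    for a in np.linspace(lo,hi,5)[:-1]:
        b=q[(q[:,2]>=a)&(q[:,2]<a+.024)]
        if len(b):print(k,round(a,3),len(b),b.mean(0).round(4))
E
```

```text
8 0.178 69 [0.5147 0.0175 0.1902]
8 0.201 77 [0.5146 0.0179 0.214 ]
8 0.225 85 [0.5146 0.0176 0.2367]
8 0.248 47 [0.5153 0.0164 0.257 ]
9 0.094 56 [0.611  0.1974 0.1063]
9 0.118 66 [0.6117 0.1977 0.129 ]
9 0.141 69 [0.6121 0.1972 0.1534]
9 0.164 39 [0.6129 0.1966 0.1717]
```

The rod leans by only about 1.5°, which is fine. I'll lower it into the stand.

```bash
python3 - <<'E'
from h import *
from cell import manip,cams
S=np.array([.6060,.2039])
push(manip,.126,.20,step=.012,fmax=10,xy=S,rate=.08,pr=False)
st(manip)
push(manip,.1185,.126,step=.001,fmax=2,xy=S,rate=.02)
manip.set_gripper(.07);st(manip,"rel")
manip.move_linear([S[0],S[1],.20],rate=.12)
manip.move_linear([S[0],S[1],.30],rate=.25)
manip.move_pose([.45,-.3,.32],ori(YAW))
s,t=snap("10",cams)
for c in(s,t):
    P=cloud(c)
    m=np.hypot(P[...,0]-M[0],P[...,1]-M[1])<.012
    print("stack top",np.percentile(P[m][:,2],[5,50,95]).round(4))
    f=lambda nm,*a:print(nm,*[np.round(v,3) for v in rect(P,*a)])
    f("collar",.116,.1245,(.605,.2),.035)
    f("handle",.158,.17,(.605,.2),.03)
    f("coverplate",.1425,.15,(.482,.357),.05)
E
python3 -c "
import cv2,numpy as np
a=cv2.imread('pics/scene10.png')[120:290,230:450];b=cv2.imread('pics/top10.png')
cv2.imwrite('pics/v11.png',cv2.resize(a,None,fx=3.4,fy=3.4,interpolation=cv2.INTER_CUBIC))"
```

```text
t76.8 [0.6061 0.2039 0.1261] F [ 0.3  0.2 -1.8] w0.0247
0.1250/0.1251 F [-0.8  0.1 -2.1] M [-0.14  0.05 -0.  ]
0.1240/0.1239 F [ 0.6  0.2 -3.4] M [-0.07  0.09 -0.04]
0.1230/0.1229 F [-0.2 -0.2 -2.8] M [-0.12  0.09 -0.02]
0.1220/0.1219 F [-0.5  1.  -2.4] M [-0.09  0.1   0.01]
0.1210/0.1216 F [-1.1  0.1  1.3] M [-0.08  0.35  0.03]
0.1200/0.1215 F [-2.6  0.5  5.4] M [-0.14  0.66  0.03]
STOP
rel t79.1 [0.6059 0.2039 0.1198] F [ 0.  -0.7  0.4] w0.0701
stack top [0.1449 0.1472 0.1494]
collar [606.575 202.156] [44.741 39.003] 40.0 149 0.12
handle [604.019 205.584] [24.403 22.311] -37.0 76 0.162
coverplate [483.733 357.349] [59.406 74.81 ] 3.0 283 0.145
stack top [0.142  0.1468 0.1508]
collar [599.34  201.902] [38.733 43.77 ] 25.5 88 0.12
handle [602.745 203.279] [22.05  23.331] -39.5 46 0.162
coverplate [480.02  355.946] [81.815 72.258] 6.0 289 0.145
```

View pics/v11.png

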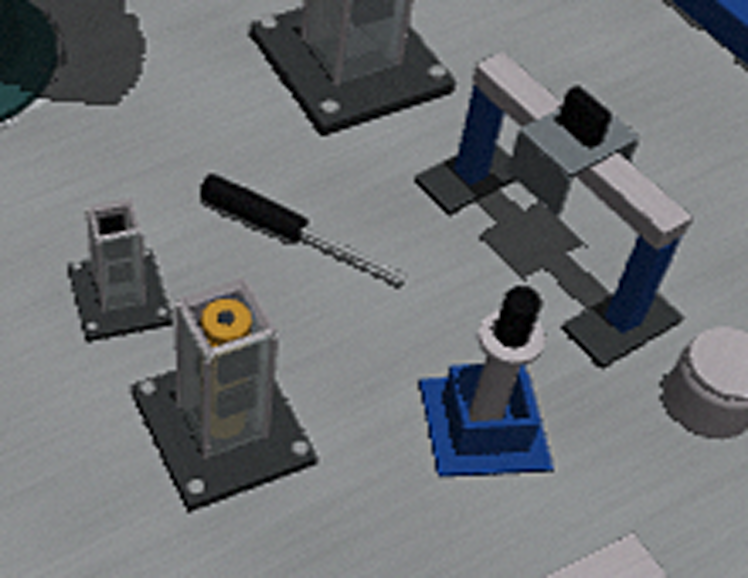

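View pics/top10.png

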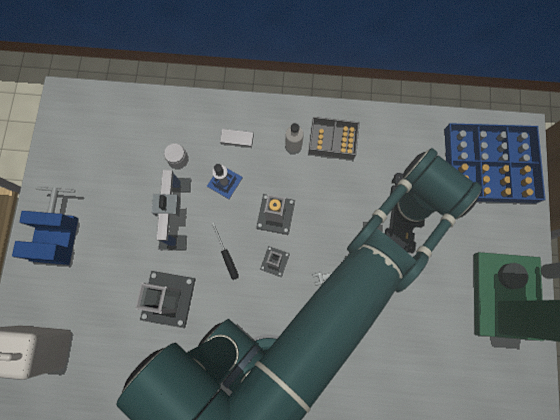

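The stack top reads .147, which is 12 + 135 mm as it should be. The rod stands upright in its stand, with the collar at .120 and the top at .162. The cover is seated on the rail and the bench items look undisturbed, so I'm handing in.

```bash
python3 -c "
from cell import manip,order
print(manip.state()['clock']);order.close_job()"
```

```text
82.4583
the job is handed in; nothing more can be done
```

The job is done and handed in at 82 s of the allowed 210 s. I hung the cover astride the rail and loaded all three pistons into the middle-sized tube. I then rammed them down with the rod to a 60 N press and stood the rod back in its stand. One piston was knocked aside partway through, so I measured it again before picking it up.

**Last checks:**
- **Stack:** the top reads 147 mm above the bench in both views, which is what a bottomed stack with no gaps should give. The rod stopped within 1 mm of the predicted depth.
- **Rod:** it stands upright, with its collar at 120 mm and its top at 162 mm.
- **Cover:** its plate is seated flat on the rail, with the top at 145 mm.
- **Bench items:** nothing looked moved in the pictures. The arm hid part of the spanner in the last top view, and I did not measure these items.

**Disagreements:**
- **Cameras:** the two differed by about 4 mm in x. I used their average, and closing on the cover's fin showed it was well centred.
- **Pad friction:** it felt weaker than described, about 2 to 6 N.
- **Hard press:** the tool moved about 6 mm sideways and the rod leaned about 1.5° in the grip. It stood upright once released.

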